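# Hang the second rod rest on the empty slotted upright

### The arm

A 6-joint arm with a two-finger parallel gripper is mounted at the origin on the work surface. World frame = base frame: x ahead of the robot, y to its left, z up, the work surface at z = 0. Lengths are in m, angles in rad, forces in N, time in s.
With the tool pointing down it reaches from about 0.425 to 0.95 m from the base axis. Payload 3.5 kg.
Tool frame: the origin (TCP) lies at the very end of the fingers, on their centre line; the grasp point (between the pads) lies 19 mm behind it (ctrl.grip_point_offset is the distance from the TCP to the grasp point, in m); z points along the fingers, y is the line along which they close (so a half turn about z gives the same grasp; the last joint's range is limited). The gripper opens to 85 mm and grips with 20 to 120 N. Pads are 22 mm wide; open, the fingers measure 114 mm over their backs; the gripper's body (76 mm by 85 mm) begins 54 mm behind the grasp point. The pads swing forward as they close: fully open they stand 13 mm farther back than shut.
Start: joints at [0.995, 0.286, 1.577, -0, 1.279, -0.15], TCP at [0.279, 0.615, 0.231] pointing down, gripper open.
Joint ranges: [-2.77, 2.77], [-0.9, 2.22], [0.21, 2.48], [-1.53, 4.67], [0.24, 2.81], [-2.84, 2.84]. Speed limits (rad/s): [2.79, 2.79, 3.14, 3.14, 3.14, 3.14].

### API

Orientations are given as a unit quaternion [x, y, z, w].
In Python, from plant import ctrl gives the robot as it stands. The module is installed in compiled form; this text tells all that it offers.
- The arm moves only by the shell command python3 -m pendant 'ROWS' [OPENING] [FORCE]. ROWS is JSON, a list of rows, each an object of numbers: "dx", "dy", "dz": the shift along the tool's x, y, z in cm; "twist": the turn about the tool's z in degrees. A call has 1 to 10 rows; each row is the pose to reach, as a shift and turn from the pose commanded when the call began, along the tool's axes at that moment; what a row does not reach only later rows make up. A row lasts 1/8 s, in which the tool goes at most 62.5 mm and 10.7 degrees, less where a joint would pass 70% of its speed; a pose out of reach is approached as far as the arm can. A call with a gripper value outside its range is refused whole. OPENING is the opening in per cent of the stroke, from 0 (shut) to 100 (fully open), set as the call begins (- or left out, the last holds). The fingers move at their own pace and stop on an object; FORCE is the grip in N (left out, the last holds). Time passes only in rows, so rows that repeat a pose let the fingers close. It gives the time, the measured TCP pose, the force, the opening and the grip force at its end, in the units of the state.
- ctrl.get_state(): the state, without advancing time (a new reading comes with each control period).
- ctrl.read_camera(name): name is "scene" or "top"; returns a dict with "img" (420x560x3 uint8, red, green, blue), "depth" (420x560 float32, m along the optical axis (not along the pixel's ray), 0 where there is no reading), "camera_matrix" (3x3 intrinsics, pixels), "xyz" and "rotation" of the camera in the world. Camera axes: x right, y up, looking along -z (the intrinsics and any distortion apply to the point x, -y, -z); pixel columns grow to the right and rows downward; lengths in m; the calibration is good to about 2 mm. A picture is of the moment at which its call begins.
- ctrl.sign_off(): hands the job in; it is judged then, once.
The state is a dict: "time": time; "qpos": joint angles; "dq": joint speeds; "joint_efforts": joint torques, N m; "eef_pos": TCP position; "tcp_rot": TCP orientation; "contact_force": force on the tool from outside, world axes, zero at the start; "wrist_torque": the same for the moment, N m; "opening": opening from 0.0 (shut) to 1.0 (fully open); "finger_force": force on a finger pad.
Only numpy, scipy, OpenCV 4.12 (cv2) and the standard library are available. Lean on these libraries where they do the work, as an engineer would, in place of code of your own. Each camera call takes 0.05 s, during which the arm holds its last target. There are 200 camera calls.

### The job

One of the two slotted uprights on the glassworker's bench already carries its rod rest. Hang the loose rod rest that has claws on the empty upright: put both claws through the two slots, then press it down until it is fully home, level and flush, and the spring catch has snapped out above its back plate; then let go. Leave the other loose rest, with the plain back, where it stands.

Things in the scene. Friction and masses are not known exactly. Their poses are not given: they have to be found in the camera images.
- rest: loose aluminium rod rest, two claws on its back, 0.3-0.6 kg, standing on the bench. Sizes mm. Origin: bottom centre of the back plate's rear face; z up, x the way the claws point. Back plate 60 wide (y), 110 high, 5 thick. Flat arm 60 wide to x -135, with a 31 high comb at its tip. Claws 14 wide (y), one above the other: necks z 25-35 and 80-90, lips slanting 12 down from them, 18 out from the plate.
- rest_grip (a point): centre of the grip tab of the rest with claws, at (-37, 0, 105) mm in its frame: an upright plate 10 thick (y), 50 long (x), z from 85 to 125, rising 15 above the back plate; take it from above, fingers closing along y. Below it, to the arm, stands a web just as thick. The centre of mass is near x -43.
- upright: empty dark steel slotted upright, fixed. Origin: bench level, centre of the front face (looks to -x); z up, x to the back. Sheet 70 wide, 195 high, 4 thick; two slots 32 wide (y), z 85-123 and 140-178 mm. Foot to x -30, 8 thick. The claws enter with the rest's origin at z 72-88, axes parallel, until its plate meets the face (x 0). Home: x 0, z 60, y -9 to 9. Its twin nearby carries a rest.
- catch (a joint): spring catch of the empty upright: two nubs at y -22 and 22, z 172 to 180 mm, standing 7 mm out of the front face. Value in m: 0 fully out, 0.007 pressed in flush, stop 0.010. The back plate pushes it in (about 3.5 N) as it meets the face; it snaps out above the plate's top edge when the rest is home.
- rest_plain: the other loose rod rest, same shape and size, but its back is plain with four screw holes and no claws: not to be used. Origin and axes as for the rest with claws.
Not all that is in view belongs to the job. What is shaped like the upright but red is not meant.

How it is judged:
At the end, for the whole second after the job is handed in: The rest with claws hangs on the empty upright, at rest: its origin within -8 to +6 mm (x), 14 mm (y) and -7 to +6 mm (z) of the home position (0, 0, 60 mm in the upright's frame), its x axis within 0.12 rad of the upright's and upright within 0.12 rad, and the catch out to within 2 mm (x of rest in the frame of upright between -0.008 and 0.006 m and y of rest in the frame of upright between -0.014 and 0.014 m and z of rest in the frame of upright between 0.053 and 0.066 m and angle between the x axis of rest and the x axis of upright, either way round below 0.12 rad and angle between rest's own z axis and vertical below 0.12 rad and value of joint catch below 0.002 m and linear speed of rest below 0.02 m/s); the robot touches nothing.
It fails at once if the plain-backed rest is moved by more than 30 mm (distance of rest_plain from where it was at the start of the episode above 0.03 m).
It also fails if it takes over 40 s, if anything falls off the work surface, if the arm or the gripper's body presses on something with over 40 N, if the wrist force passes 120 N, or if a joint passes its speed limit or range.

## Working session

There is one attempt and no reset: what is moved stays moved. The work goes in short steps, Python scripts to look and compute and a shell command to move; the robot and the scene stay as the last step left them, time stands still between calls to the robot, and variables do not carry over. Pictures are saved under pics/ and viewed, at most 10 in all, crops included, and the job is handed in when it is done.

```bash
mkdir -p pics
cat > h.py <<'E'
import numpy as np,cv2
from plant import ctrl
from scipy.spatial.transform import Rotation as R
def cam(n):
    c=ctrl.read_camera(n); r=np.array(c["rotation"],float)
    if r.shape!=(3,3): r=R.from_quat(r.ravel()).as_matrix()
    c["R"]=r; return c
def cloud(c):
    K=np.array(c["camera_matrix"]); d=c["depth"]; v,u=np.indices(d.shape)
    p=np.stack([(u-K[0,2])/K[0,0]*d,-(v-K[1,2])/K[1,1]*d,-d],-1)
    return p@c["R"].T+np.array(c["xyz"])
E
python3 - <<'E'
from h import *
for n in("scene","top"):
    c=cam(n); cv2.imwrite(f"pics/{n}0.png",c["img"][...,::-1]); np.savez(f"{n}0.npz",P=cloud(c),img=c["img"],d=c["depth"])
    print(n,c["xyz"],c["R"].round(3).tolist(),np.array(c["camera_matrix"]).tolist(),(c["depth"]==0).mean(),[k for k in c])
print(ctrl.get_state())
E
```

```text
scene [1.21318446 1.11903543 1.05927784] [[-0.82, -0.35, 0.452], [0.571, -0.469, 0.673], [-0.024, 0.811, 0.585]] [[539.3016621184121, 0.0, 278.39019003168886], [0.0, 539.3016621184121, 209.49466827793879], [0.0, 0.0, 1.0]] 0.004119897959183673 ['img', 'depth', 'camera_matrix', 'xyz', 'rotation', 'R']
top [0.41414621 0.026475   1.30799007] [[0.028, 0.997, -0.07], [-1.0, 0.028, -0.001], [0.001, 0.07, 0.998]] [[419.0869940036611, 0.0, 281.0344013436896], [0.0, 419.0869940036611, 218.20800766502614], [0.0, 0.0, 1.0]] 0.004030612244897959 ['img', 'depth', 'camera_matrix', 'xyz', 'rotation', 'R']
{'time': 0.1, 'qpos': array([ 9.94991248e-01,  2.87102201e-01,  1.57803292e+00,  1.81954633e-05,
        1.27859198e+00, -1.50003021e-01]), 'dq': array([ 0.00011183, -0.00041366, -0.00224389, -0.00149361,  0.00122022,
        0.00124469]), 'joint_efforts': array([ 2.25456592e-04, -4.07294691e+01, -2.93698525e+01, -1.87351798e-04,
        3.39615988e-03, -1.15470189e-05]), 'eef_pos': array([0.27845475, 0.61423903, 0.23006749]), 'tcp_rot': array([ 2.11298765e-01,  9.77420939e-01, -9.94620114e-04, -3.86995165e-04]), 'contact_force': array([ 8.87770297e-02, -3.17847020e-04, -6.73426543e-01]), 'wrist_torque': array([-0.0182356 ,  0.03138525, -0.02572601]), 'finger_force': 0.0, 'opening': 1.0033451992937157}
```

View pics/scene0.png

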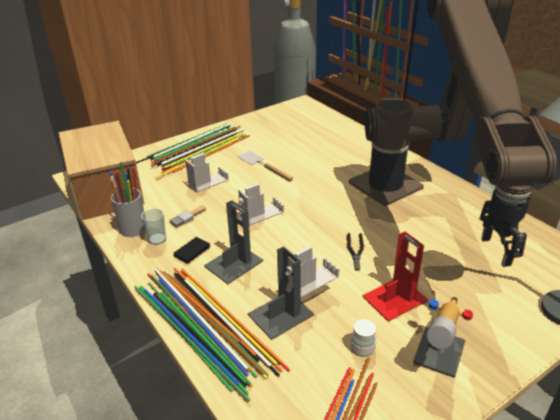

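View pics/top0.png

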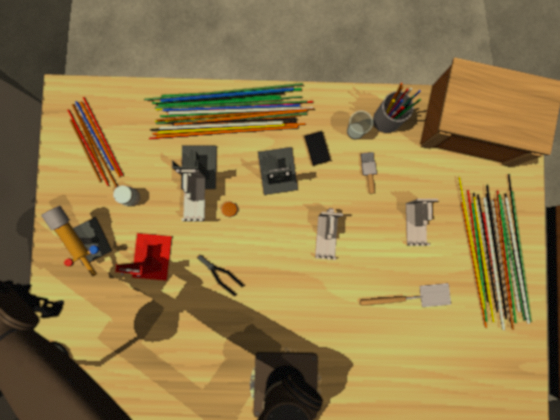

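Scene: the carrying upright is at about (290,290) with its rest, the empty one at (238,240), and the loose rests at (203,175) and (258,205). Top: empty upright (278,170), rests (328,230) and (417,220). Next I'll zoom in on the rests' backs.

Run:
```python
from h import *
s=np.load("scene0.npz");t=np.load("top0.npz")
a=cv2.resize(s["img"][140:235,175:295],(480,380),interpolation=cv2.INTER_CUBIC)
b=cv2.resize(t["img"][190:265,305:445],(560,300)[:2],interpolation=cv2.INTER_CUBIC)[:, :]
b=cv2.resize(b,(310,166)); 
out=np.zeros((560,800,3),np.uint8); out[:380,:480]=a; out[:166,485:795]=b
e=cv2.resize(t["img"][140:200,250:310],(300,300),interpolation=cv2.INTER_CUBIC); out[170:470,490:790]=e
cv2.imwrite("pics/z.png",out[...,::-1])
P=t["P"];d=t["d"]
def comp(name,u0,u1,v0,v1,zlo,zhi):
    q=P[v0:v1,u0:u1].reshape(-1,3); m=(q[:,2]>zlo)&(q[:,2]<zhi); q=q[m]
    (cx,cy),(w,h),ang=cv2.minAreaRect(q[:,:2].astype(np.float32))
    print(name,zlo,zhi,len(q),q.mean(0).round(4),(round(cx,4),round(cy,4)),(round(w,4),round(h,4)),round(ang,1),q[:,2].max().round(3))
for n,b in {"A":(305,355,195,265),"B":(395,445,185,255),"U":(255,302,140,200)}.items():
    for z in ((0.004,0.02),(0.02,0.06),(0.08,0.118),(0.118,.14),(.17,.22)):
        try: comp(n,*b,*z)
        except Exception as ex: print(n,z,'none')
```

```text
A 0.004 0.02 454 [ 0.452  -0.1174  0.006 ] (0.473, -0.1248) (0.2121, 0.1533) 1.3 0.018
A 0.02 0.06 91 [ 0.4544 -0.1121  0.036 ] (0.4565, -0.1152) (0.0593, 0.1461) 86.8 0.059
A 0.08 0.118 120 [ 0.4984 -0.1159  0.0983] (0.4903, -0.1084) (0.0564, 0.0815) 68.5 0.118
A 0.118 0.14 64 [ 0.48   -0.1168  0.1246] (0.4804, -0.1169) (0.0103, 0.0488) 86.2 0.13
A (0.17, 0.22) none
B 0.004 0.02 430 [ 0.4925 -0.3928  0.007 ] (0.5126, -0.4056) (0.1514, 0.2183) 89.3 0.02
B 0.02 0.06 150 [ 0.5089 -0.3906  0.0377] (0.4993, -0.394) (0.1327, 0.0582) 2.3 0.06
B 0.08 0.118 181 [ 0.5389 -0.3905  0.0982] (0.5284, -0.3927) (0.0746, 0.063) 0.1 0.118
B 0.118 0.14 70 [ 0.5293 -0.3928  0.1238] (0.5291, -0.3928) (0.0461, 0.0113) 2.9 0.129
B (0.17, 0.22) none
U 0.004 0.02 1101 [0.6563 0.0424 0.0078] (0.6574, 0.0412) (0.1844, 0.1448) 1.4 0.02
U 0.02 0.06 47 [0.6184 0.0356 0.0401] (0.6294, 0.0456) (0.0709, 0.058) 41.4 0.058
U 0.08 0.118 43 [0.6159 0.0359 0.095 ] (0.617, 0.0353) (0.0046, 0.0679) 9.9 0.117
U 0.118 0.14 33 [0.6163 0.0335 0.1312] (0.6171, 0.0352) (0.0046, 0.066) 9.6 0.139
U 0.17 0.22 125 [0.6192 0.035  0.1889] (0.6223, 0.0361) (0.0291, 0.0698) 8.7 0.199<stdin>:13: RuntimeWarning: Mean of empty slice.
  ret = um.true_divide(
```

View pics/z.png

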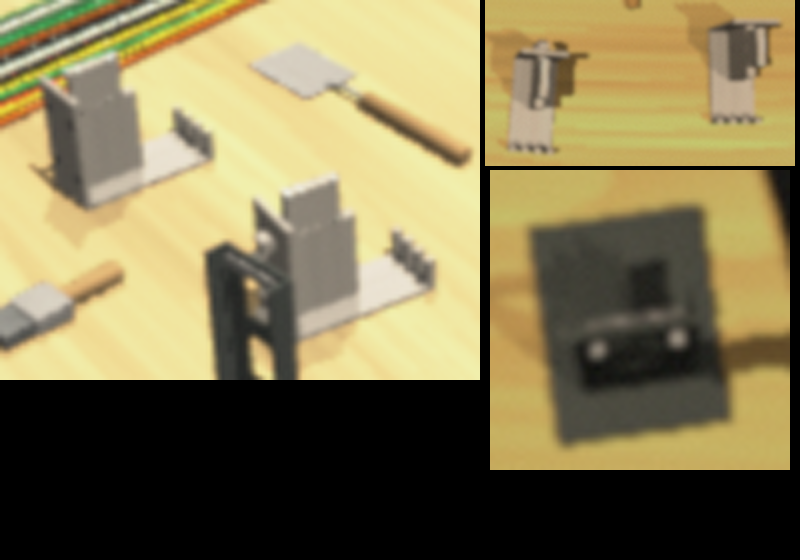

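Top: the near rest A (328,230) shows a claw at its back, and B (417,220) has the screw holes and a plain back. So A is the target. Its tab is at (0.480,-0.117), top at 0.13, 49x10 mm, which matches the sizes given. I'll move towards it while firming up the yaw fits.

```bash
cat >> h.py <<'E'
def need(xy,z,yaw):  # TCP target; yaw deg of the rest's x axis
    s=ctrl.get_state(); M=R.from_quat(s["tcp_rot"]).as_matrix(); p=s["eef_pos"]
    d=M.T@(np.array([*xy,z])-p)*100
    a=np.degrees(np.arctan2(M[1,1],M[0,1])); t=(yaw+90-a+90)%180-90
    print("t",s["time"],"at",p.round(4),"need cm",d.round(2),"twist",round(-t,2),"tilt z",M[:,2].round(3),"F",s["contact_force"].round(1),"open",round(s["opening"],3),"ff",s["finger_force"],"j6",s["qpos"][5].round(2))
E
python3 -m pendant '[{"dx":-5,"dy":-3,"dz":-2,"twist":-10},{"dx":-10.5,"dy":-6.6,"dz":-4,"twist":-20.9},{"dx":-15.8,"dy":-10,"dz":-4,"twist":-20.9},{"dx":-21,"dy":-13.2,"dz":-4,"twist":-20.9},{"dx":-26.4,"dy":-16.5,"dz":-4,"twist":-20.9},{"dx":-31.7,"dy":-20,"dz":-4,"twist":-20.9},{"dx":-37,"dy":-23.2,"dz":-4,"twist":-20.9}]' 100 60
python3 - <<'E'
from h import *
t=np.load("top0.npz");s=np.load("scene0.npz")
P=t["P"]
q=P[140:200,255:302].reshape(-1,3); q=q[(q[:,2]>.03)&(q[:,2]<.165)&(q[:,0]<.65)]
vx,vy,x0,y0=cv2.fitLine(q[:,:2].astype(np.float32),cv2.DIST_HUBER,0,.01,.01).ravel()
v=np.array([vx,vy])*np.sign(vy); print("face",len(q),"yaw",np.degrees(np.arctan2(-v[0],v[1])))
k=(q[:,:2]-[x0,y0])@v; r=(q[:,:2]-[x0,y0])@[v[1],-v[0]]
print("resid",r.std(),"width",np.ptp(k),"centre",np.array([x0,y0])+v*(k.max()+k.min())/2)
for n,b,S in(("topA",(195,265,305,355),t),("sceneA",(170,225,225,295),s)):
  q=S["P"][b[0]:b[1],b[2]:b[3]].reshape(-1,3); q=q[(q[:,2]>.1155)&(q[:,2]<.14)&(q[:,0]<.53)]
  vx,vy,x0,y0=cv2.fitLine(q[:,:2].astype(np.float32),cv2.DIST_HUBER,0,.01,.01).ravel()
  k=(q[:,:2]-[x0,y0])@[vx,vy]
  print(n,len(q),np.degrees(np.arctan(vy/vx)),cv2.minAreaRect(q[:,:2].astype(np.float32)),np.ptp(k))
need((.480,-.117),.2,-3.5)
E
```

```text
time: 0.98
eef_pos: [0.5164, 0.2546, 0.2709]
tcp_rot: [0.03, 1.0, -0.0, -0.0]
contact_force: [0.3, 0.6, 0.1]
opening: 0.998
finger_force: 0.0
face 171 yaw 10.160197
resid 0.003837961583617761 width 0.06981474070291854 centre [0.61573429 0.03478548]
topA 67 -3.601848 ((0.4803764224052429, -0.11691869050264359), (0.010314960964024067, 0.048846397548913956), 86.21516418457031) 0.048832879492398985
sceneA 52 -2.6915343 ((0.4827308654785156, -0.11579754203557968), (0.01927674375474453, 0.05101519078016281), 86.86055755615234) 0.05111380976034559
t 0.975 at [0.5164 0.2546 0.2709] need cm [  1.37 -37.31   7.09] twist 0.01 tilt z [-0.001 -0.    -1.   ] F [0.3 0.6 0.1] open 0.998 ff 0.0 j6 -1.23
```

```bash
python3 -m pendant '[{"dx":0.3,"dy":-6.2},{"dx":0.6,"dy":-12.4},{"dx":0.9,"dy":-18.6},{"dx":1.1,"dy":-24.8},{"dx":1.3,"dy":-31},{"dx":1.37,"dy":-37.3,"dz":3},{"dx":1.37,"dy":-37.3,"dz":7},{"dx":1.37,"dy":-37.3,"dz":10}]'
python3 - <<'E'
from h import *
c=cam("scene"); cv2.imwrite("pics/s1.png",cv2.resize(c["img"][100:260,160:360],(800,640))[:600,:,::-1])
need((.480,-.1168),.086,-3.5)
E
```

```text
t 1.025 at [0.5205 0.2485 0.2708] need cm [  1.66 -36.62  18.66] twist -0.32 tilt z [ 0.002 -0.005 -1.   ] F [ 2.3 -2.4 -0.2] open 0.999 ff 0.0 j6 -1.23$[0]: bad value
```

View pics/s1.png

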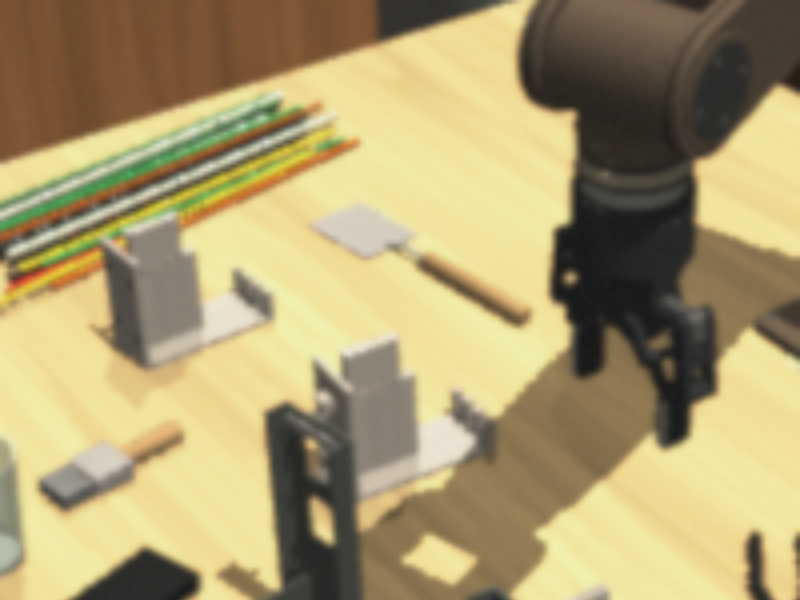

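The move was refused, so the picture shows the gripper not yet over A. A's claw is confirmed at (325,400). I'll retry with every key given.

```bash
python3 -m pendant '[{"dx":0.3,"dy":-6,"dz":0,"twist":0},{"dx":0.6,"dy":-12,"dz":0,"twist":0},{"dx":0.9,"dy":-18,"dz":0,"twist":0},{"dx":1.2,"dy":-24,"dz":0,"twist":0},{"dx":1.4,"dy":-30,"dz":0,"twist":0},{"dx":1.5,"dy":-36,"dz":0,"twist":0},{"dx":1.5,"dy":-37.3,"dz":4,"twist":0},{"dx":1.5,"dy":-37.3,"dz":8,"twist":0},{"dx":1.5,"dy":-37.3,"dz":10,"twist":0}]'
python3 -c "
from h import *
need((.480,-.1168),.086,-3.5)"
```

```text
time: 2.15
eef_pos: [0.4765, -0.1145, 0.1682]
tcp_rot: [0.031, 1.0, 0.001, -0.002]
contact_force: [0.7, -0.2, -0.7]
opening: 0.999
finger_force: 0.0
t 2.15 at [ 0.4765 -0.1145  0.1682] need cm [-0.4  -0.22  8.22] twist -0.06 tilt z [-0.004  0.002 -1.   ] F [ 0.7 -0.2 -0.7] open 0.999 ff 0.0 j6 -1.95
```

```bash
python3 -m pendant '[{"dx":-0.3,"dy":-0.2,"dz":0,"twist":0},{"dx":-0.3,"dy":-0.2,"dz":4,"twist":0},{"dx":-0.3,"dy":-0.2,"dz":8.2,"twist":0},{"dx":-0.3,"dy":-0.2,"dz":8.2,"twist":0}]'
python3 -c "
from h import *
need((.480,-.1168),.086,-3.5)
c=cam('scene'); cv2.imwrite('pics/s2.png',cv2.resize(c['img'][140:240,200:320],(720,600))[...,::-1])"
```

```text
time: 2.65
eef_pos: [0.4794, -0.1162, 0.0873]
tcp_rot: [0.03, 1.0, 0.001, -0.003]
contact_force: [-0.8, 1.8, -0.0]
opening: 0.999
finger_force: 0.0
t 2.65 at [ 0.4794 -0.1162  0.0873] need cm [-0.06 -0.06  0.13] twist 0.01 tilt z [-0.005  0.003 -1.   ] F [-0.8  1.8 -0. ] open 0.999 ff 0.0 j6 -1.95
```

View pics/s2.png

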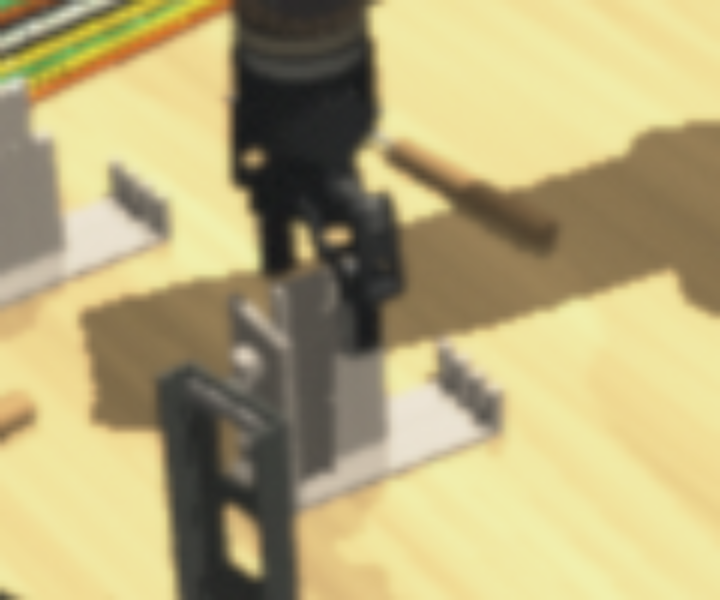

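The fingers straddle the tab (310,290). I'll close and lift.

```bash
python3 -m pendant '[{"dx":0,"dy":0,"dz":0,"twist":0},{"dx":0,"dy":0,"dz":0,"twist":0},{"dx":0,"dy":0,"dz":0,"twist":0},{"dx":0,"dy":0,"dz":0,"twist":0},{"dx":0,"dy":0,"dz":0,"twist":0},{"dx":0,"dy":0,"dz":0,"twist":0}]' 0 90
python3 -c "
from h import *
need((.480,-.1168),.086,-3.5)"
python3 -m pendant '[{"dx":0,"dy":0,"dz":-1,"twist":0},{"dx":0,"dy":0,"dz":-4,"twist":0},{"dx":0,"dy":0,"dz":-8,"twist":0},{"dx":0,"dy":0,"dz":-10,"twist":0},{"dx":0,"dy":0,"dz":-10,"twist":0}]'
python3 -c "
from h import *
import numpy as np
U=np.array([.616,.035]);a=np.radians(9.9)
need(U-(.037+.055)*np.array([np.cos(a),np.sin(a)]),.190,9.9)"
```

```text
time: 3.45
eef_pos: [0.4814, -0.1171, 0.0899]
tcp_rot: [0.031, 1.0, 0.0, 0.0]
contact_force: [-0.4, 1.3, 5.4]
opening: 0.103
finger_force: 88.1
t 3.45 at [ 0.4814 -0.1171  0.0899] need cm [0.14 0.02 0.38] twist -0.0 tilt z [ 0.  0. -1.] F [-0.4  1.3  5.4] open 0.103 ff 88.11275839805603 j6 -1.95
time: 4.08
eef_pos: [0.4817, -0.1175, 0.1907]
tcp_rot: [0.03, 1.0, -0.001, 0.001]
contact_force: [-1.1, -0.1, -4.2]
opening: 0.107
finger_force: 88.0
t 4.075 at [ 0.4817 -0.1175  0.1907] need cm [-3.53 13.91  0.06] twist -13.39 tilt z [ 0.003 -0.002 -1.   ] F [-1.1 -0.1 -4.2] open 0.107 ff 88.02061200141907 j6 -1.95
```

```bash
python3 -m pendant '[{"dx":-0.5,"dy":2,"dz":0,"twist":-2},{"dx":-1.2,"dy":5,"dz":0,"twist":-5},{"dx":-2,"dy":8,"dz":0,"twist":-8},{"dx":-2.8,"dy":11,"dz":0,"twist":-11},{"dx":-3.5,"dy":13.9,"dz":0,"twist":-13.4},{"dx":-3.5,"dy":13.9,"dz":0,"twist":-13.4},{"dx":-3.5,"dy":13.9,"dz":0,"twist":-13.4}]'
python3 - <<'E'
from h import *
c=cam("top"); P=cloud(c); np.savez("top1.npz",P=P,img=c["img"]); 
cs=cam("scene"); Q=cloud(cs); np.savez("scene1.npz",P=Q,img=cs["img"])
U=np.array([.616,.035]);a=np.radians(9.9);X=np.array([np.cos(a),np.sin(a)])
need(U-(.036+.055)*X,.170,9.9)
A=cv2.resize(c["img"][135:235,230:330],(400,400),interpolation=cv2.INTER_CUBIC)
B=cv2.resize(cs["img"][150:300,190:340],(400,400),interpolation=cv2.INTER_CUBIC)
cv2.imwrite("pics/s3.png",np.hstack([A,B])[...,::-1])
E
```

```text
time: 4.95
eef_pos: [0.5234, 0.0193, 0.1875]
tcp_rot: [-0.086, 0.996, 0.0, -0.002]
contact_force: [0.4, -0.9, -3.2]
opening: 0.107
finger_force: 88.4
t 5.05 at [0.5238 0.0188 0.1883] need cm [-0.26  0.01  1.83] twist -0.06 tilt z [-0.002 -0.    -1.   ] F [ 0.6 -0.2 -3.9] open 0.101 ff 88.3523440361023 j6 -1.9
```

View pics/s3.png

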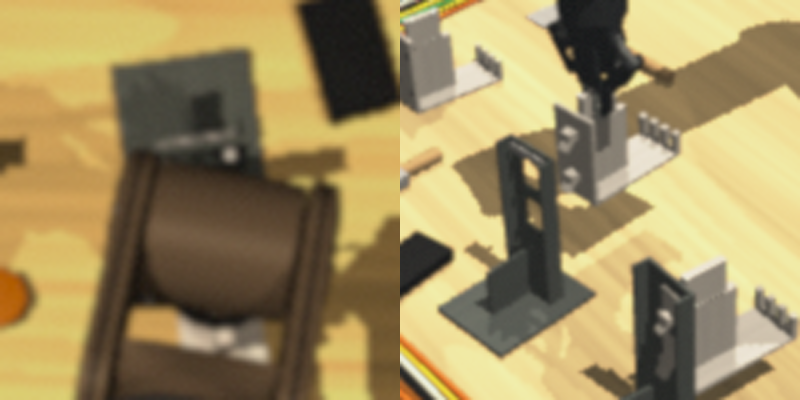

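The rest hangs level in the grip, with its claws at crop (565,135) and (570,180) facing the upright. I'll measure its pose in the hand, and the upright's, from the same scene view.

Run:
```python
from h import *
S=np.load("scene1.npz");Q=S["P"].reshape(-1,3)
s=ctrl.get_state();a=np.radians(9.9);M=np.array([[np.cos(a),np.sin(a),0],[-np.sin(a),np.cos(a),0],[0,0,1]])
p=s["eef_pos"]; o=p-[0,0,.09]+M.T@[.036,0,0]
L=(Q-o)@M.T   # rest frame predicted
m=(abs(L[:,0])<.008)&(abs(L[:,1])<.04)&(L[:,2]>-.02)&(L[:,2]<.125); q=L[m]
A=np.c_[q[:,1:],np.ones(len(q))]; w=np.ones(len(q),bool)
for i in range(4):
    k=np.linalg.lstsq(A[w],q[w,0],rcond=None)[0]; r=q[:,0]-A@k; w=abs(r)<.003
print("rest face n",w.sum(),"yaw err deg",-np.degrees(k[0]),"pitch dx/dz deg",np.degrees(k[1]),"x at mid",k[2]+k[1]*.055,"y",np.percentile(q[w,1],[1,99]),"z",np.percentile(q[w,2],[1,99]))
# upright in its predicted frame
L=(Q-[.616,.035,0])@M.T
m=(abs(L[:,0])<.012)&(abs(L[:,1])<.05)&(L[:,2]>.09)&(L[:,2]<.21);q=L[m]
w=(q[:,0]>-.002); A=np.c_[q[:,1:],np.ones(len(q))]; k=np.zeros(3);k[2]=.004
for i in range(6):
    r=q[:,0]-A@k; w=abs(r)<.004;k=np.linalg.lstsq(A[w],q[w,0],rcond=None)[0]
print("upright back n",w.sum(),"yaw err",-np.degrees(k[0]),"x",k[2]+k[1]*.15,"y",np.percentile(q[w,1],[1,99]),"ztop",np.percentile(q[:,2],[99]))
T=np.load("top0.npz")["P"].reshape(-1,3);L=(T-[.616,.035,0])@M.T
m=(abs(L[:,0])<.012)&(abs(L[:,1])<.05)&(L[:,2]>.06)&(L[:,2]<.165);q=L[m]
print("top face x",np.percentile(q[:,0],[10,50,90]),"y",np.percentile(q[:,1],[1,99]))
m=(abs(L[:,0])<.02)&(abs(L[:,1])<.05)&(L[:,2]>.188)&(L[:,2]<.21);q=L[m]
print("top edge x",np.percentile(q[:,0],[5,50,95]),"y",np.percentile(q[:,1],[1,99]),"z",np.median(q[:,2]))
```

```text
rest face n 334 yaw err deg 0.03355266895600852 pitch dx/dz deg 0.3497024888133809 x at mid 0.0019798851255054383 y [-0.02837195  0.0335867 ] z [-0.00132113  0.11006338]
upright back n 286 yaw err -0.39844651626029115 x 0.005975755890091553 y [-0.03502071  0.03919345] ztop [0.19557423]
top face x [-0.00098076 -0.00036926  0.00200035] y [-0.03377067  0.03442816]
top edge x [-0.00063771  0.00250183  0.01426731] y [-0.03429135  0.03457685] z 0.19324721594755612
```

The rest and the upright agree to about 1 mm, and the yaw to 0.4°. Lower to origin z 80 mm and go in.

```bash
python3 -m pendant '[{"dx":-0.3,"dy":0,"dz":0.9,"twist":0},{"dx":-0.3,"dy":0,"dz":1.8,"twist":0},{"dx":-0.3,"dy":0,"dz":1.8,"twist":0},{"dx":-1.5,"dy":0,"dz":1.8,"twist":0},{"dx":-3,"dy":0,"dz":1.8,"twist":0},{"dx":-4,"dy":0,"dz":1.8,"twist":0},{"dx":-4.8,"dy":0,"dz":1.8,"twist":0},{"dx":-4.8,"dy":0,"dz":1.8,"twist":0}]'
python3 - <<'E'
from h import *
U=np.array([.616,.035]);a=np.radians(9.9);X=np.array([np.cos(a),np.sin(a)])
need(U-.036*X,.170,9.9)
E
```

```text
time: 6.05
eef_pos: [0.5721, 0.0278, 0.1712]
tcp_rot: [-0.086, 0.996, -0.0, -0.0]
contact_force: [0.3, -0.2, -3.7]
opening: 0.102
finger_force: 88.4
t 6.05 at [0.5721 0.0278 0.1712] need cm [-0.85 -0.05  0.12] twist 0.02 tilt z [-0.001 -0.    -1.   ] F [ 0.3 -0.2 -3.7] open 0.102 ff 88.40447902679443 j6 -1.87
```

```bash
python3 -m pendant '[{"dx":-0.4,"dy":0,"dz":0,"twist":0},{"dx":-0.7,"dy":0,"dz":0,"twist":0},{"dx":-0.9,"dy":0,"dz":0,"twist":0},{"dx":-1.0,"dy":0,"dz":0,"twist":0},{"dx":-1.0,"dy":0,"dz":0,"twist":0}]'
python3 - <<'E'
from h import *
U=np.array([.616,.035]);a=np.radians(9.9);X=np.array([np.cos(a),np.sin(a)])
need(U-.036*X,.150,9.9)
c=cam("scene"); cv2.imwrite("pics/s4.png",cv2.resize(c["img"][170:290,190:310],(600,600),interpolation=cv2.INTER_CUBIC)[...,::-1])
E
```

```text
time: 6.68
eef_pos: [0.5794, 0.0293, 0.1711]
tcp_rot: [-0.086, 0.996, 0.0, -0.004]
contact_force: [-9.8, -1.4, -0.3]
opening: 0.108
finger_force: 89.1
t 6.675 at [0.5794 0.0293 0.1711] need cm [-0.12 -0.07  2.11] twist 0.0 tilt z [-0.007 -0.001 -1.   ] F [-9.8 -1.4 -0.3] open 0.108 ff 89.14692163467407 j6 -1.87
```

View pics/s4.png

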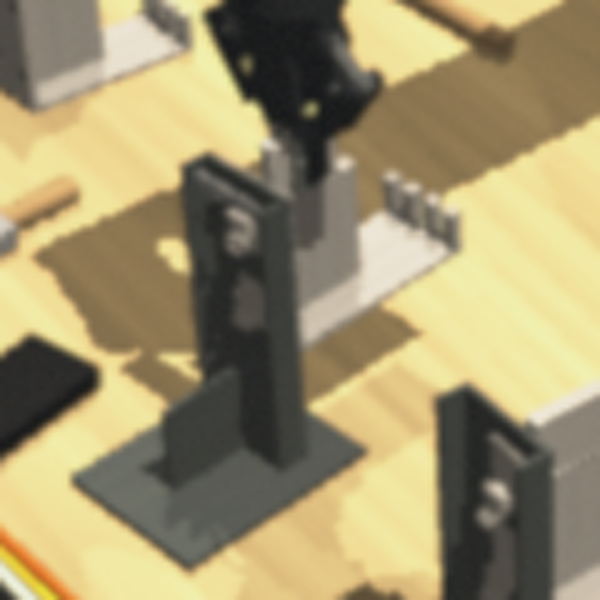

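Both claws are through the slots (crop (240,230) and (250,300)), and the plate is on the face with about 10 N. Press down.

```bash
python3 -m pendant '[{"dx":0,"dy":0,"dz":0.5,"twist":0},{"dx":0,"dy":0,"dz":1.0,"twist":0},{"dx":0,"dy":0,"dz":1.5,"twist":0},{"dx":0,"dy":0,"dz":1.8,"twist":0},{"dx":0,"dy":0,"dz":2.1,"twist":0},{"dx":0,"dy":0,"dz":2.1,"twist":0}]'
python3 - <<'E'
from h import *
U=np.array([.616,.035]);a=np.radians(9.9);X=np.array([np.cos(a),np.sin(a)])
need(U-.036*X,.150,9.9)
E
```

```text
time: 7.48
eef_pos: [0.5794, 0.0291, 0.1501]
tcp_rot: [-0.086, 0.996, -0.0, -0.003]
contact_force: [-9.1, -1.1, -0.5]
opening: 0.105
finger_force: 89.3
t 7.475 at [0.5794 0.0291 0.1501] need cm [-0.11 -0.04  0.01] twist 0.0 tilt z [-0.007 -0.001 -1.   ] F [-9.1 -1.1 -0.5] open 0.105 ff 89.3423867225647 j6 -1.87
```

```bash
python3 -m pendant '[{"dx":0,"dy":0,"dz":0.2,"twist":0},{"dx":0,"dy":0,"dz":0.4,"twist":0},{"dx":0,"dy":0,"dz":0.4,"twist":0}]'
python3 - <<'E'
from h import *
need((.58,.029),.146,9.9)
c=cam("scene"); Q=cloud(c); 
cv2.imwrite("pics/s5.png",cv2.resize(c["img"][170:290,190:310],(600,600),interpolation=cv2.INTER_CUBIC)[...,::-1])
E
```

```text
time: 7.85
eef_pos: [0.5794, 0.029, 0.1499]
tcp_rot: [-0.086, 0.996, -0.0, -0.004]
contact_force: [-18.2, -1.7, 15.3]
opening: 0.104
finger_force: 91.4
t 7.85 at [0.5794 0.029  0.1499] need cm [-0.06 -0.01  0.39] twist 0.02 tilt z [-0.008 -0.001 -1.   ] F [-18.2  -1.7  15.3] open 0.104 ff 91.4418876171112 j6 -1.87
```

It is bottoming out at TCP z 0.150, which is origin z 60. One firmer press, then ease off and look.

```bash
python3 -m pendant '[{"dx":0,"dy":0,"dz":0.3,"twist":0},{"dx":0,"dy":0,"dz":0.5,"twist":0},{"dx":0,"dy":0,"dz":0.5,"twist":0}]'
python3 - <<'E'
from h import *
need((.58,.029),.146,9.9)
c=cam("scene"); cv2.imwrite("pics/s5.png",cv2.resize(c["img"][170:290,190:310],(600,600),interpolation=cv2.INTER_CUBIC)[...,::-1])
E
python3 -m pendant '[{"dx":0.05,"dy":0,"dz":-0.5,"twist":0},{"dx":0.1,"dy":0,"dz":-0.9,"twist":0},{"dx":0.1,"dy":0,"dz":-0.9,"twist":0}]'
```

```text
time: 8.28
eef_pos: [0.5794, 0.029, 0.1498]
tcp_rot: [-0.087, 0.996, -0.0, -0.004]
contact_force: [-29.7, -1.6, 33.0]
opening: 0.106
finger_force: 94.3
t 8.275 at [0.5794 0.029  0.1498] need cm [-0.06 -0.01  0.38] twist 0.04 tilt z [-0.009 -0.002 -1.   ] F [-29.7  -1.6  33. ] open 0.106 ff 94.2973530292511 j6 -1.87
time: 8.7
eef_pos: [0.5795, 0.0291, 0.1504]
tcp_rot: [-0.086, 0.996, -0.0, -0.002]
contact_force: [-7.1, -0.5, -0.1]
opening: 0.104
finger_force: 88.9
```

View pics/s5.png

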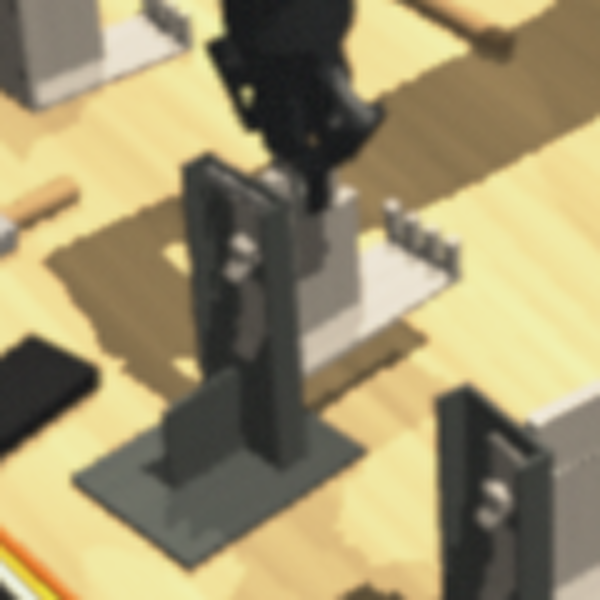

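The claws sit low in the slots like the twin's. Release, retreat straight up, then back and aside.

```bash
python3 -m pendant '[{"dx":0.2,"dy":0,"dz":0,"twist":0},{"dx":0.2,"dy":0,"dz":0,"twist":0},{"dx":0.2,"dy":0,"dz":0,"twist":0},{"dx":0.2,"dy":0,"dz":0,"twist":0},{"dx":0.2,"dy":0,"dz":-2,"twist":0},{"dx":0.2,"dy":0,"dz":-6,"twist":0},{"dx":0.2,"dy":0,"dz":-11,"twist":0}]' 70 40
python3 -m pendant '[{"dx":0,"dy":-6,"dz":-2,"twist":0},{"dx":0,"dy":-12,"dz":-2,"twist":0},{"dx":0,"dy":-18,"dz":-2,"twist":0},{"dx":0,"dy":-24,"dz":-2,"twist":0},{"dx":0,"dy":-24,"dz":-2,"twist":0}]'
python3 - <<'E'
from h import *
c=cam("top");s=cam("scene");P=cloud(c);Q=cloud(s)
A=cv2.resize(c["img"][135:235,165:315],(600,400),interpolation=cv2.INTER_CUBIC)
B=cv2.resize(c["img"][155:185,260:300],(200,150),interpolation=cv2.INTER_CUBIC)
C=cv2.resize(s["img"][190:290,210:310],(200,200),interpolation=cv2.INTER_CUBIC)
cv2.imwrite("pics/s6.png",np.hstack([A,np.vstack([B,C,np.zeros((50,200,3),np.uint8)])])[...,::-1])
a=np.radians(9.9);M=np.array([[np.cos(a),np.sin(a),0],[-np.sin(a),np.cos(a),0],[0,0,1]])
L=(P.reshape(-1,3)-[.616,.035,0])@M.T
for n,l in(("tab",(-.07,-.01,-.04,.04,.175,.2)),("plate top",(-.012,-.001,-.04,.04,.16,.176)),("arm",(-.14,-.07,-.05,.05,.05,.08))):
    q=L[(L[:,0]>l[0])&(L[:,0]<l[1])&(L[:,1]>l[2])&(L[:,1]<l[3])&(L[:,2]>l[4])&(L[:,2]<l[5])]
    print(n,len(q),q.min(0).round(4),q.max(0).round(4),np.median(q,0).round(4))
E
```

```text
time: 9.57
eef_pos: [0.5783, 0.029, 0.2619]
tcp_rot: [-0.086, 0.996, 0.0, -0.0]
contact_force: [1.4, -0.9, 0.9]
opening: 0.697
finger_force: 0.0
time: 10.2
eef_pos: [0.6201, -0.2118, 0.2815]
tcp_rot: [-0.084, 0.996, -0.001, 0.001]
contact_force: [0.1, 1.2, -0.6]
opening: 0.702
finger_force: 0.0
tab 69 [-0.0643 -0.0047  0.1773] [-0.0162  0.0053  0.1876] [-0.0399  0.0004  0.1834]
plate top 47 [-0.0087 -0.0345  0.1605] [-0.0011  0.0301  0.1741] [-0.0068  0.0017  0.1684]
arm 408 [-0.1359 -0.0298  0.0547] [-0.0702  0.0302  0.0721] [-1.009e-01  1.000e-04  6.150e-02]
```

View pics/s6.png

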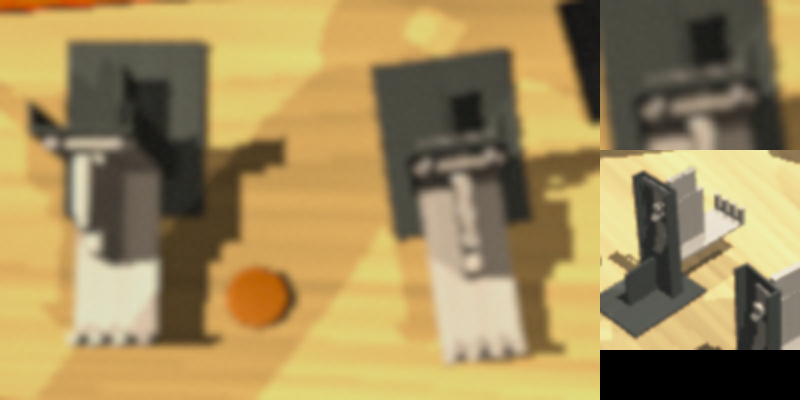

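The rest hangs level and aligned (tab top 0.183, arm centred at y≈0), and nub-like bright spots show above the plate at crop (418,165) and (497,158). I'll check the nubs' depth numerically.

Run:
```python
from h import *
a=np.radians(9.9);M=np.array([[np.cos(a),np.sin(a),0],[-np.sin(a),np.cos(a),0],[0,0,1]])
def f(D,n):
    L=(D-[.616,.035,0])@M.T; 
    for y0 in(-22,-10,10,22):
        q=L[(L[:,0]>-.011)&(L[:,0]<-.0035)&(abs(L[:,1]-y0/1000)<.005)&(L[:,2]>.16)&(L[:,2]<.19)]
        print(n,y0,len(q),(q[:,[0,2]]*1000).round(0).tolist())
f(np.load("top0.npz")["P"].reshape(-1,3),"before")
f(np.mean([cloud(cam("top")) for _ in range(8)],0).reshape(-1,3),"now")
need((.6,-.2),.28,9.9)
```

```text
before -22 3 [[-6.0, 181.0], [-6.0, 177.0], [-8.0, 176.0]]
before -10 0 []
before 10 0 []
before 22 4 [[-5.0, 182.0], [-5.0, 176.0], [-8.0, 180.0], [-7.0, 177.0]]
now -22 10 [[-4.0, 170.0], [-6.0, 180.0], [-6.0, 178.0], [-5.0, 170.0], [-6.0, 168.0], [-8.0, 176.0], [-7.0, 170.0], [-7.0, 169.0], [-8.0, 164.0], [-8.0, 161.0]]
now -10 8 [[-4.0, 167.0], [-5.0, 169.0], [-5.0, 168.0], [-6.0, 169.0], [-7.0, 169.0], [-8.0, 169.0], [-8.0, 168.0], [-8.0, 166.0]]
now 10 7 [[-5.0, 170.0], [-5.0, 170.0], [-5.0, 170.0], [-7.0, 169.0], [-8.0, 169.0], [-8.0, 170.0], [-8.0, 167.0]]
now 22 10 [[-5.0, 179.0], [-5.0, 179.0], [-4.0, 170.0], [-5.0, 169.0], [-7.0, 178.0], [-8.0, 178.0], [-7.0, 169.0], [-8.0, 167.0], [-8.0, 165.0], [-8.0, 161.0]]
t 10.7 at [ 0.6201 -0.2065  0.2806] need cm [1.86 0.99 0.06] twist 0.08 tilt z [ 0. -0. -1.] F [-0.3  1.2  0.5] open 0.702 ff 0.0 j6 -2.22
```

Both nubs are fully out (x −8 mm at z 176–180, same as before hanging), and the plate top is at 170 mm. Handing in.

```bash
python3 -c "
from plant import ctrl
print(ctrl.sign_off())"
```

```text
the job is handed in; nothing more can be done
None
```

I hung the clawed rest on the empty upright and handed the job in at about 10.7 s. In the last images it sits home and level with the catch out above its back plate, the gripper is clear, and I never touched the plain rest; the hand-in gave no verdict.

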